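Reset the tripped wash-water pump switch

TASK

The wash-water pump has tripped: of the two grey switches on the planks, its black lever is the one standing about upright, while the neighbour's leans to ON. Reset it: push the lever firmly towards OFF (away from the round pipe gland) right up to the solid stop, past the stiff stretch where the latch resets, then throw it over to ON (towards the gland) until it is fully home. Go gently by feel and do not force it against its stops or the latch, leave the neighbouring switch on, and do not disturb the dishes and other things.

Things in the scene. Friction and masses are not known exactly. Their poses are not given: they have to be found in the camera images.
- pump_switch: The tripped switch: a grey plastic box 120 (its x) x 76 (y) x 62 mm high, fixed to the planks. Origin: centre of its underside. Its +x end carries a round black pipe gland (34 mm across, sticking out 28 mm): that is the ON end. Its -x end is the OFF end; a small dark window 26 x 34 mm lies in the top near it. Box z is up.
- pump_lever: The tripped switch's black lever. Origin on its hinge axis, 50 mm above the box's underside, over the box's centre; the hinge runs along the box's y. The paddle is 12 mm thick (lever x), 24 mm wide (y) and reaches 100 mm from the hinge along the lever's z; 22 to 100 mm from the hinge it is plain and free. It stays wherever it is left.
- pump_tip (a point): Top end of the tripped lever's paddle, 100 mm from the hinge. Feel, as a level push on the lever 50 mm above the hinge: free swing 2 N; stiff stretch (the last 0.3 to 0.45 rad before the OFF stop, while the latch resets) 8 to 11 N; then the solid OFF stop. The mechanism inside breaks at 45 N on its stops or latch: such a push of 25 N at a near OFF stop, 19 N at the farthest, 23 N at the ON stop.
- pump_lever_joint (a joint): Angle of the tripped lever (rad): 0 upright, positive towards the ON end (+x of the box), negative towards OFF. Starts within 0.06 of upright. ON stop at +0.55. The OFF stop differs from switch to switch, somewhere from -0.41 to -0.82, and must be felt. Until the latch is reset, a block inside stops the lever at 0.10 to 0.45 on its way to ON.
- flag_joint (a joint): Trip flag: a white plate 12 x 14 mm behind the window near the OFF end, driven by the latch (m): 0 tripped, grows as the latch is pushed back (towards the box's +y); 0.008 or more means reset (about 0.0093 at the OFF stop). Only the lever can move it, and it stays where the lever pushed it.
- light_switch: The neighbouring switch of the same make and size, standing with its lever ON (leaning towards its own gland end); fixed to the planks. Origin: centre of its underside; +x is its ON end. Leave alone. Which switch stands left or right varies.
- light_lever_joint (a joint): Angle of the neighbour's lever (rad): starts ON, 0.52 to 0.54, and must stay on.
- crate: Black plastic slatted dish drainer, 220 (x) x 420 (y) x 110 mm high with a flat lid section over its -y end, fixed behind the switches. Origin: centre of its underside.
- cup1: Blue plastic cup, 72 mm across, 85 mm high, in the drainer. Origin: centre of its underside.
- cup2: Blue plastic cup, 72 mm across, 85 mm high, in the drainer. Origin: centre of its underside.
- saucepan: Aluminium saucepan, 136 mm across, 70 mm high with a black handle rising to 131 mm, in the drainer. Origin: centre of its underside.
- plate: White ceramic plate, 180 mm across, 18 mm high, lying on the planks on the right. Origin: centre of its underside.
- ladle: Steel ladle balanced across the drainer's rim along x, flat handle 270 x 16 x 5 mm, bowl 76 mm across hanging past the far rim. Origin: middle of the handle's underside.
- soap: Yellow soap bottle, 60 mm across, 120 mm high, standing between the switches. Origin: centre of its underside.
- brush: Flat hand brush with a wooden handle, lying on the planks at the left. Origin: on its underside.

How it is judged (in metres and radians):
On the way, in this order (a step that is already met when the one before it is completed fails the run):
1. the lever is pushed fully OFF, so that the latch resets (value of joint pump_lever_joint below -0.3 rad and value of joint flag_joint above 0.008 m), for 0.1 s.
2. the lever is thrown fully ON (value of joint pump_lever_joint above 0.5 rad and value of joint flag_joint above 0.008 m), for 0.2 s.
At the end, for the whole second after the job is handed in: The pump lever rests fully ON (angle above 0.50 rad, the stop being at 0.55) with the latch reset (flag above 8 mm), and the neighbour's lever is still ON (above 0.45 rad) (all of step 2 and velocity of joint pump_lever_joint below 0.05 rad/s and value of joint light_lever_joint above 0.45 rad); the robot touches nothing.
It fails at once if the switch mechanism is forced: more than 45 N between the lever and the stops or latch inside (contact force between pump_lever and pump_switch above 45 N).
It fails at once if the neighbour's lever is pushed off ON (below 0.45 rad) (value of joint light_lever_joint below 0.45 rad).
It fails at once if a dish or another loose thing is moved more than 20 mm (distance of any of cup1, cup2, saucepan, plate, ladle, soap, brush from where it was at the start of the episode above 0.02 m).
It also fails if it takes over 58 s, if anything falls off the work surface, if the arm or the gripper's body presses on something with over 40 N, if the wrist force passes 120 N, or if a joint passes its speed limit or range.

ROBOT

A 6-joint arm with a two-finger parallel gripper is mounted at the origin on the work surface. World frame = base frame: x ahead of the robot, y to its left, z up, the work surface at z = 0. Lengths are in m, angles in degrees, forces in N, time in s.
With the tool pointing down it reaches from about 0.3 to 0.775 m from the base axis. Payload 14.6 kg.
Tool frame: the origin (TCP) lies on the front face of the gripper's body, between the roots of the fingers; the fingertips stand 97 mm ahead of it and the grasp point (between the pads) lies 78 mm ahead of it (robot.tip_extent is the distance from the TCP to the fingertips, in m); z points along the fingers, y is the line along which they close (so a half turn about z gives the same grasp; the last joint's range is limited). The gripper opens to 94 mm and grips with 3 to 60 N. Pads are 16 mm wide; open, the fingers measure 119 mm over their backs; the gripper's body (75 mm by 177 mm) begins 78 mm behind the grasp point.
Start: joints at [60.527, 17.183, 87.147, -0, 75.671, -3.816], TCP at [0.238, 0.496, 0.303] pointing down, gripper open.
Joint ranges: [-173.82, 173.82], [-45.26, 126.66], [13.44, 144.39], [-59.66, 239.66], [0, 175.72], [-146.38, 146.38]. Speed limits (degrees/s): [127.2, 127.2, 147.25, 180, 180, 180].

INTERFACE

Orientations are given as [roll, pitch, yaw] about the fixed x, y, z axes, in that order (R = Rz(yaw) Ry(pitch) Rx(roll)).
In Python, from workcell import robot gives the robot as it stands.
- The arm moves only by the shell command python3 -m pendant 'ROWS' [FORCE]. ROWS is JSON, a list of rows, each a list of 3 entries, a list of its own where there are three numbers: the shift along the tool's x, y, z as a fraction of full scale, then the turn, a rotation vector about the tool's x, y, z as a fraction of full scale, then the opening, from -1 (shut) to 1 (fully open), so that 0 is half open. In form: [[[dx, dy, dz], [rx, ry, rz], fingers], ...]. A call has 1 to 12 rows; each row is the pose to reach, as a shift and turn from the pose commanded when the call began, along the tool's axes at that moment, turning the shorter way round; what a row does not reach only later rows make up. Full scale, the value 1, is 0.5 m for a shift and 180 degrees for a turn. A row lasts 1/10 s, in which the tool goes at most 50 mm and 8.59 degrees, less where a joint would pass 70% of its speed; a pose out of reach is approached as far as the arm can. A call with a number of a shift or a turn outside -1 to 1 is refused whole. A call with a gripper value outside its range is refused whole. The fingers move at their own pace and stop on an object; FORCE is the grip in N (left out, the last holds). Time passes only in rows, so rows that repeat a pose let the fingers close. It gives the time, the measured TCP pose, the force, the opening and the grip force at its end, in the units of the state.
- robot.observe(): the state, without advancing time (a new reading comes with each control period).
- robot.snapshot(name): name is "scene" or "top"; returns the picture (420x560x3 uint8, red, green, blue); there is no depth.
- robot.calibration(name): a dict with "camera_matrix" (3x3 intrinsics, pixels), "extrinsics" (4x4, takes a point from camera to world coordinates). Camera axes: x right, y down, z forward; pixel columns grow to the right and rows downward; lengths in m; the calibration is good to about 2 mm. A picture is of the moment at which its call begins. calibration takes no time and is no camera call.
- robot.finish_job(): hands the job in; it is judged then, once.
The state is a dict: "time_s": time; "joint_positions": joint angles; "qd": joint speeds; "effort": joint torques, N m; "tool_pos": TCP position; "tool_rot": TCP orientation; "force": force on the tool from outside, world axes, zero at the start; "ft_torque": the same for the moment, N m; "gripper_width": finger opening in m; "grip_force": force on a finger pad.
Only numpy, scipy, OpenCV 4.12 (cv2) and the standard library are available. Lean on these libraries where they do the work, as an engineer would, in place of code of your own. Each camera call takes 0.05 s, during which the arm holds its last target. There are 200 camera calls.

## Working session

There is one attempt and no reset: what is moved stays moved. The work goes in short steps, Python scripts to look and compute and a shell command to move; the robot and the scene stay as the last step left them, time stands still between calls to the robot, and variables do not carry over. Pictures are saved under pics/ and viewed, at most 10 in all, crops included, and the job is handed in when it is done.

```bash
mkdir -p pics; python3 - <<'E'
from workcell import robot
import cv2
for n in ("scene","top"):
    im=robot.snapshot(n); cv2.imwrite(f"pics/{n}0.png",im[:,:,::-1])
    c=robot.calibration(n); print(c["camera_matrix"],c["extrinsics"])
print(robot.observe())
E
```

```text
[[497.82871248   0.         279.9447065 ]
 [  0.         497.82871248 209.54989255]
 [  0.           0.           1.        ]] [[ 0.60843023  0.67558589 -0.41640888  1.14136356]
 [ 0.79360341 -0.51628734  0.32193324 -0.39829741]
 [ 0.00250692 -0.52633743 -0.85027209  1.18194608]
 [ 0.          0.          0.          1.        ]]
[[408.95878371   0.         285.03539448]
 [  0.         408.95878371 209.56273019]
 [  0.           0.           1.        ]] [[-0.02806725 -0.98321314  0.18028908  0.41197665]
 [-0.99960517  0.02784471 -0.00376552 -0.02204371]
 [-0.00131779 -0.18032358 -0.98360646  1.26343639]
 [ 0.          0.          0.          1.        ]]
{'time_s': 0.1, 'joint_positions': array([ 6.05269555e+01,  1.72119258e+01,  8.71774288e+01, -1.63684442e-03,
        7.56713225e+01, -3.81583805e+00]), 'qd': array([ 0.01966548, -0.10773273, -0.14060182,  0.06383323,  0.01394197,
       -0.04900235]), 'effort': array([ 6.31198986e-07, -5.32646406e+01, -3.53284800e+01,  7.08723301e-02,
        2.34432926e-02, -3.34648780e-05]), 'tool_pos': array([0.23807809, 0.49564227, 0.30214293]), 'tool_rot': array([-1.79939352e+02, -2.45606533e-03,  1.54343198e+02]), 'force': array([1.68294622, 0.08426119, 0.2129537 ]), 'ft_torque': array([-0.04048454,  0.01770446,  0.0291437 ]), 'grip_force': 0.0, 'gripper_width': 0.0939509748842728}
```

View pics/scene0.png

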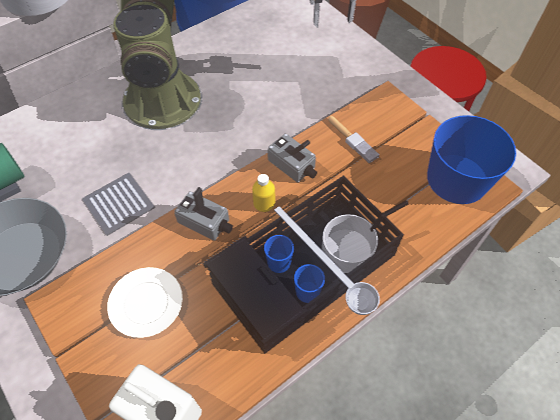

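View pics/top0.png

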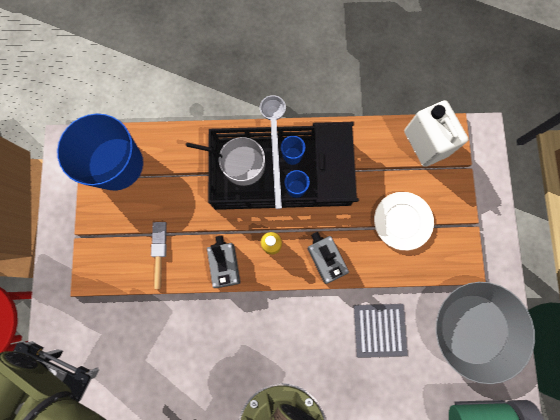

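The two switches are at top px (223,262) and (327,257), with glands pointing up-image towards the drainer. I'll enlarge both switches in each view.

```bash
python3 - <<'E'
import cv2,numpy as np
s=cv2.imread("pics/scene0.png");t=cv2.imread("pics/top0.png")
def c(i,x,y,w=75,h=56): return cv2.resize(i[y:y+h,x:x+w],(400,300),interpolation=cv2.INTER_CUBIC)
o=np.vstack([np.hstack([c(t,187,232),c(t,290,228)]),np.hstack([c(s,255,130),c(s,168,182)])])
cv2.imwrite("pics/crop0.png",o)
E
```

```text
(no output)
```

View pics/crop0.png

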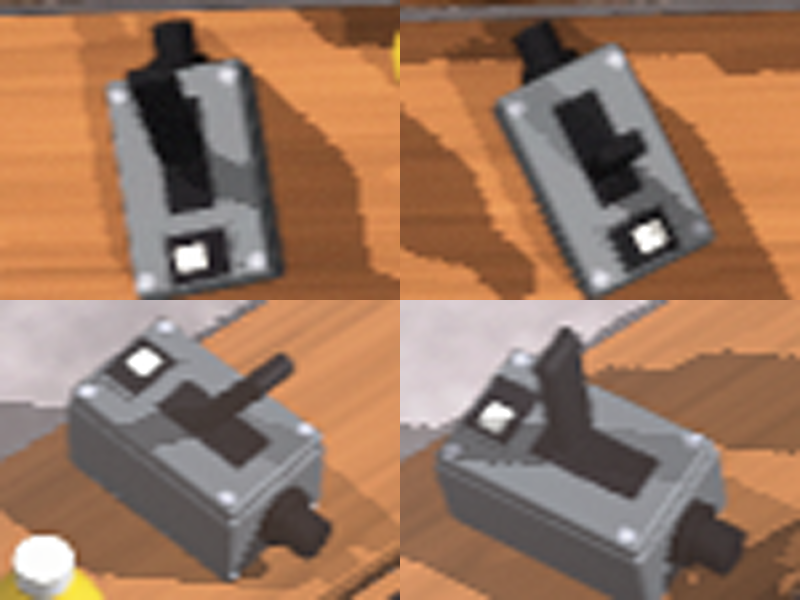

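The upper row is the top view and the lower row the scene view, left switch first. The right-hand switch (top px ~327,257) has the upright lever, so it is the pump. The left one leans to its gland (ON). I'll turn the right box's screws and lever tip into world positions.

```bash
cat > h.py <<'E'
from workcell import robot
import numpy as np
def ray(n,p):
    c=robot.calibration(n);K=np.array(c["camera_matrix"]);E=np.array(c["extrinsics"])
    return E[:3,3],E[:3,:3]@np.linalg.solve(K,[p[0],p[1],1])
def onz(n,p,z):
    o,d=ray(n,p);return o+d*(z-o[2])/d[2]
def tri(p,q):
    o,d=ray("scene",p);u,e=ray("top",q)
    s=np.linalg.lstsq(np.c_[d,-e],u-o,rcond=None)[0]
    a,b=o+d*s[0],u+e*s[1];return (a+b)/2,np.linalg.norm(a-b)
E
python3 - <<'E'
from h import *
k=75/400
T=[np.array(p)*k+(290,228) for p in [(112,108),(213,60),(297,229),(199,277)]]
S=[np.array(p)*k+(168,182) for p in [(227,235),(295,140),(118,58),(52,152)]]
for n,P in (("top",T),("scene",S)):
    W=np.array([onz(n,p,.062) for p in P]);print(n,W.round(4),W.mean(0).round(4))
    for a,b in((3,0),(2,1),(1,0),(2,3)):
        d=W[b]-W[a];print(np.degrees(np.arctan2(d[1],d[0])).round(1),np.linalg.norm(d).round(4))
print([tri(a,b)[0].round(4) for a,b in zip(S,T)])
print(tri(np.array((170,38))*k+(168,182),np.array((230,147))*k+(290,228)))
# neighbours: light box centre, soap top
print(onz("top",(223,262),.062),onz("top",(270,242),.12))
E
```

```text
top [[ 0.5146 -0.0996  0.062 ]
 [ 0.5395 -0.1564  0.062 ]
 [ 0.4459 -0.1978  0.062 ]
 [ 0.4217 -0.1432  0.062 ]] [ 0.4804 -0.1492  0.062 ]
25.1 0.1027
23.8 0.1023
113.7 0.0621
114.0 0.0597
scene [[ 0.5236 -0.1477  0.062 ]
 [ 0.4986 -0.091   0.062 ]
 [ 0.4036 -0.1348  0.062 ]
 [ 0.4313 -0.1905  0.062 ]] [ 0.4643 -0.141   0.062 ]
24.9 0.1017
24.7 0.1046
-66.2 0.062
-63.5 0.0623
[array([ 0.5098, -0.1205,  0.0215]), array([ 0.5392, -0.1307,  0.1494]), array([ 0.4517, -0.1698,  0.1495]), array([ 0.4141, -0.1653,  0.0205])]
(array([ 0.48601446, -0.14393393,  0.18397929]), np.float64(0.011579693484721723))
[0.48177818 0.15871696 0.062     ] [0.53038781 0.01828419 0.12      ]
```

```bash
python3 - <<'E'
from h import *
k=75/400
T=[np.array(p)*k+(290,228) for p in [(112,108),(213,60),(297,229),(199,277)]]
S=[np.array(p)*k+(168,182) for p in [(295,140),(227,235),(52,152),(118,58)]]
W=[]
for a,b in zip(S,T):
    w,e=tri(a,b);W.append(w);print(w.round(4),round(e,4))
W=np.array(W);c=W.mean(0);x=W[0]+W[1]-W[2]-W[3];print(c,np.degrees(np.arctan2(x[1],x[0])))
for n,P in(("top",T),("scene",S)): print(np.mean([onz(n,p,c[2]) for p in P],0))
for q in [(225,147),(235,147)]: print(tri(np.array((170,38))*k+(168,182),np.array(q)*k+(290,228)))
E
```

```text
[ 0.5126 -0.0979  0.0865] 0.0003
[ 0.537  -0.1535  0.0865] 0.0005
[ 0.4453 -0.1946  0.084 ] 0.0001
[ 0.4213 -0.1408  0.0887] 0.0006
[ 0.47906356 -0.14666329  0.08643458] 24.653891807772858
[ 0.47904751 -0.14664902  0.08643458]
[ 0.47905822 -0.14661648  0.08643458]
(array([ 0.48566212, -0.14261647,  0.1825525 ]), np.float64(0.009369879189149031))
(array([ 0.48636925, -0.14524811,  0.18541848]), np.float64(0.013783369799081697))
```

Box centre is (0.479, -0.147) with yaw 24.65°. The planks are at z≈0.024, so the hinge is at z≈0.074 and the lever tip at about 0.174. I'll straddle the lever along box x with the fingers 60 mm apart and the fingertips about 50 mm above the hinge. First move: go over it at the present height.

```bash
cat >> h.py <<'E'
from scipy.spatial.transform import Rotation as Ro
C=np.array([.479,-.1467,.074]);a=np.radians(24.65);X=np.array([np.cos(a),np.sin(a),0]);Y=np.array([-np.sin(a),np.cos(a),0])
def go(bx,by,tipz):  # box-frame target of fingertip midpoint
    s=robot.observe();R=Ro.from_euler("xyz",s["tool_rot"],degrees=True)
    G=Ro.from_matrix(np.c_[-Y,X,[0,0,-1]] if np.linalg.det(np.c_[-Y,X,[0,0,-1]])>0 else np.c_[Y,X,[0,0,-1]])
    t=C+bx*X+by*Y; t[2]=tipz+robot.tip_extent
    print("shift",(R.inv().apply(t-s["tool_pos"])/.5).round(4),"turn",((R.inv()*G).as_rotvec(degrees=True)/180).round(4))
def st():
    s=robot.observe();d=s["tool_pos"]-C
    print("t",s["time_s"],"box xy",(d@X).round(4),(d@Y).round(4),"tipz",round(s["tool_pos"][2]-robot.tip_extent,4),"Fx,Fy,Fz",(s["force"]@X).round(2),(s["force"]@Y).round(2),s["force"][2].round(2),"w",round(s["gripper_width"],4))
E
python3 -c "
from h import *
go(0,0,.205);st()"
python3 -m pendant '[[[-0.1,-0.095,0],[0,0,0.044],0.28],[[-0.2,-0.19,0],[0,0,0.088],0.28],[[-0.3,-0.285,0],[0,0,0.132],0.28],[[-0.4,-0.38,0],[0,0,0.176],0.28],[[-0.5,-0.475,0],[0,0,0.22],0.28],[[-0.6,-0.57,0],[0,0,0.22],0.28],[[-0.7,-0.66,0],[0,0,0.22],0.28],[[-0.8,-0.76,0],[0,0,0.22],0.28]]'
python3 -c "
from h import *
go(0,0,.205);st()"
```

```text
shift [-9.906e-01 -9.494e-01  8.000e-04] turn [-3.000e-04  1.000e-04  2.205e-01]
t 0.1 box xy 0.0489 0.6843 tipz 0.2049 Fx,Fy,Fz 1.56 -0.63 0.21 w 0.094
time_s: 0.9
tool_pos: [0.3807, 0.12, 0.3027]
tool_rot: [180.0, 0.0, 114.8]
force: [0.2, 0.1, 0.2]
gripper_width: 0.0602
grip_force: 0.0
shift [-0.5667 -0.0449  0.001 ] turn [0.0001 0.     0.0006]
t 0.9 box xy 0.0219 0.2834 tipz 0.2055 Fx,Fy,Fz 0.27 0.02 0.17 w 0.0602
```

```bash
python3 -m pendant '[[[-0.1,-0.01,0],[0,0,0],0.28],[[-0.2,-0.02,0],[0,0,0],0.28],[[-0.3,-0.03,0],[0,0,0],0.28],[[-0.4,-0.04,0],[0,0,0],0.28],[[-0.5,-0.045,0],[0,0,0],0.28],[[-0.567,-0.045,0],[0,0,0],0.28],[[-0.567,-0.045,0],[0,0,0],0.28],[[-0.567,-0.045,0],[0,0,0],0.28],[[-0.567,-0.045,0],[0,0,0],0.28]]'
python3 - <<'E'
from h import *
import cv2
go(0,0,.124);st()
s=cv2.cvtColor(robot.snapshot("scene"),4);t=cv2.cvtColor(robot.snapshot("top"),4)
cv2.imwrite("pics/b.png",np.hstack([cv2.resize(s[130:280,120:270],(400,400)),cv2.resize(t[180:330,250:400],(400,400))]))
E
```

```text
time_s: 1.8
tool_pos: [0.4786, -0.1441, 0.3025]
tool_rot: [-180.0, -0.0, 114.8]
force: [0.7, 0.0, 0.0]
gripper_width: 0.0605
grip_force: 0.0
shift [-0.0051 -0.0013  0.1627] turn [-0.0001 -0.0001  0.0007]
t 1.8 box xy 0.0007 0.0025 tipz 0.2053 Fx,Fy,Fz 0.64 -0.29 0.03 w 0.0605
```

View pics/b.png

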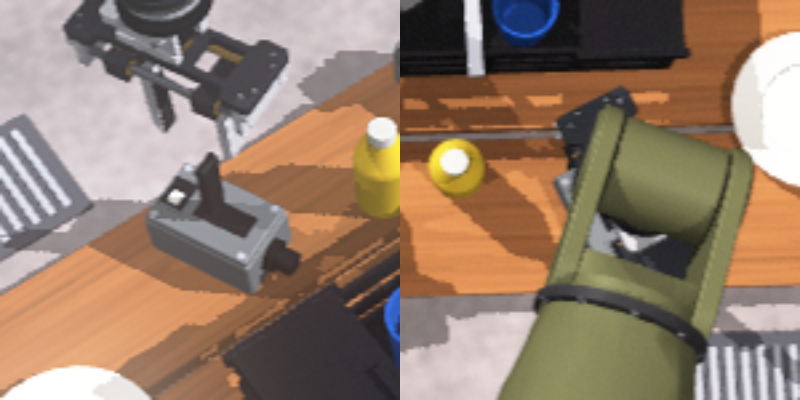

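The fingers stand either side of the lever along box x, clear of the soap and drainer. Scene crop: left tip (165,125), right tip (232,150), lever top (210,158). Next, descend to tip z 0.124 with a check partway.

```bash
python3 -m pendant '[[[-0.005,0,0.03],[0,0,0],0.28],[[-0.005,0,0.06],[0,0,0],0.28],[[-0.005,0,0.07],[0,0,0],0.28],[[-0.005,0,0.07],[0,0,0],0.28]]' && python3 -c "from h import *;st()"
python3 -m pendant '[[[0,0,0.03],[0,0,0],0.28],[[0,0,0.06],[0,0,0],0.28],[[0,0,0.09],[0,0,0],0.28],[[0,0,0.093],[0,0,0],0.28],[[0,0,0.093],[0,0,0],0.28]]' && python3 -c "from h import *;st()"
```

```text
time_s: 2.3
tool_pos: [0.4797, -0.1466, 0.2675]
tool_rot: [-180.0, -0.0, 114.8]
force: [-0.0, 0.3, 0.5]
gripper_width: 0.06
grip_force: 0.0
t 2.3 box xy 0.0007 -0.0002 tipz 0.1703 Fx,Fy,Fz 0.1 0.26 0.49 w 0.06
time_s: 2.8
tool_pos: [0.4801, -0.1471, 0.2219]
tool_rot: [180.0, 0.0, 114.8]
force: [-0.8, -0.1, 0.6]
gripper_width: 0.06
grip_force: 0.0
t 2.8 box xy 0.0008 -0.0008 tipz 0.1247 Fx,Fy,Fz -0.81 0.21 0.57 w 0.06
```

Now push towards OFF in small steps, watching the force.

```bash
python3 -m pendant '[[[0,-0.016,0],[0,0,0],0.28],[[0,-0.032,0],[0,0,0],0.28],[[0,-0.044,0],[0,0,0],0.28],[[0,-0.05,0],[0,0,0],0.28],[[0,-0.05,0],[0,0,0],0.28]]' >/dev/null&& python3 -c "from h import *;st()"
python3 -m pendant '[[[0,-0.004,0],[0,0,0],0.28],[[0,-0.008,0],[0,0,0],0.28],[[0,-0.008,0],[0,0,0],0.28]]' >/dev/null&& python3 -c "from h import *;st()"
python3 -m pendant '[[[0,-0.004,0],[0,0,0],0.28],[[0,-0.008,0],[0,0,0],0.28],[[0,-0.008,0],[0,0,0],0.28]]' >/dev/null&& python3 -c "from h import *;st()"
python3 -m pendant '[[[0,-0.004,0],[0,0,0],0.28],[[0,-0.008,0],[0,0,0],0.28],[[0,-0.008,0],[0,0,0],0.28]]' >/dev/null&& python3 -c "from h import *;st()"
```

```text
t 3.3 box xy -0.0248 -0.0009 tipz 0.1242 Fx,Fy,Fz -0.26 -0.34 -0.29 w 0.0607
t 3.6 box xy -0.0285 -0.0009 tipz 0.124 Fx,Fy,Fz 0.37 -0.51 1.1 w 0.06
t 3.9 box xy -0.0326 -0.0008 tipz 0.1239 Fx,Fy,Fz 0.62 -0.13 0.06 w 0.0598
t 4.2 box xy -0.0367 -0.0008 tipz 0.1239 Fx,Fy,Fz -1.45 -0.42 0.35 w 0.0602
```

```bash
python3 -m pendant '[[[0,-0.004,0],[0,0,0],0.28],[[0,-0.008,0],[0,0,0],0.28]]' >/dev/null&& python3 -c "from h import *;st()"
python3 -m pendant '[[[0,-0.003,0],[0,0,0],0.28]]' >/dev/null&& python3 -c "from h import *;st()"
python3 - <<'E'
from h import *
import cv2
s=cv2.cvtColor(robot.snapshot("scene"),4)
cv2.imwrite("pics/c.png",cv2.resize(s[140:260,130:280],(750,600),interpolation=cv2.INTER_CUBIC))
E
```

```text
t 4.4 box xy -0.0401 -0.0009 tipz 0.1241 Fx,Fy,Fz 10.46 -0.32 -1.1 w 0.0604
t 4.5 box xy -0.0411 -0.001 tipz 0.1243 Fx,Fy,Fz 14.33 0.73 -1.52 w 0.0602
```

View pics/c.png

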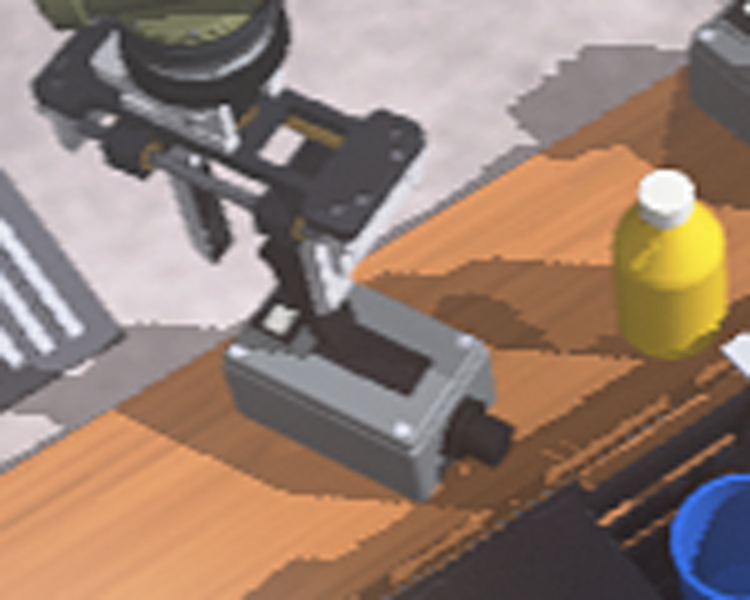

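The lever leans OFF with the gland-side finger against it at crop (330,280). The flag is at (280,320). I'll check the force, then go on in 1 mm steps.

```bash
python3 -c "from h import *;st()"
python3 -m pendant '[[[0,-0.002,0],[0,0,0],0.28]]' >/dev/null&& python3 -c "from h import *;st()"
```

```text
t 4.55 box xy -0.0412 -0.001 tipz 0.1244 Fx,Fy,Fz 11.33 0.84 -0.63 w 0.0606
t 4.65 box xy -0.0419 -0.001 tipz 0.1245 Fx,Fy,Fz 10.95 0.9 -1.67 w 0.0605
```

About 11 N and still moving, so this is the stiff stretch. Continue.

```bash
for i in 1; do python3 -m pendant '[[[0,-0.003,0],[0,0,0],0.28]]' >/dev/null&& python3 -c "from h import *;st()"; done
python3 -m pendant '[[[0,-0.003,0],[0,0,0],0.28]]' >/dev/null&& python3 -c "from h import *;st()"
python3 -m pendant '[[[0,-0.003,0],[0,0,0],0.28]]' >/dev/null&& python3 -c "from h import *;st()"
```

```text
t 4.75 box xy -0.0435 -0.001 tipz 0.1244 Fx,Fy,Fz 10.12 0.21 -0.85 w 0.0603
t 4.85 box xy -0.0451 -0.001 tipz 0.1244 Fx,Fy,Fz 12.13 -0.02 0.05 w 0.0603
t 4.95 box xy -0.0464 -0.0011 tipz 0.1245 Fx,Fy,Fz 12.48 0.21 -1.81 w 0.0604
```

```bash
python3 -m pendant '[[[0,-0.003,0],[0,0,0],0.28],[[0,-0.006,0],[0,0,0],0.28]]' >/dev/null&& python3 -c "from h import *;st()"
python3 -m pendant '[[[0,-0.003,0],[0,0,0],0.28],[[0,-0.006,0],[0,0,0],0.28]]' >/dev/null&& python3 -c "from h import *;st()"
python3 -m pendant '[[[0,-0.002,0],[0,0,0],0.28]]' >/dev/null&& python3 -c "from h import *;st()"
```

```text
t 5.15 box xy -0.0495 -0.0011 tipz 0.1245 Fx,Fy,Fz 8.46 -1.23 0.64 w 0.0601
t 5.35 box xy -0.0526 -0.0011 tipz 0.1245 Fx,Fy,Fz 10.18 -0.5 1.28 w 0.0603
t 5.45 box xy -0.0536 -0.0011 tipz 0.1246 Fx,Fy,Fz 11.52 0.07 1.45 w 0.0604
```

```bash
python3 -m pendant '[[[0,-0.002,0],[0,0,0],0.28]]' >/dev/null&& python3 -c "from h import *;st()"
python3 -m pendant '[[[0,-0.002,0],[0,0,0],0.28]]' >/dev/null&& python3 -c "from h import *;st()"
python3 -m pendant '[[[0,-0.002,0],[0,0,0],0.28]]' >/dev/null&& python3 -c "from h import *;st()"
```

```text
t 5.55 box xy -0.0545 -0.0011 tipz 0.1247 Fx,Fy,Fz 13.24 -0.47 -0.14 w 0.0604
t 5.65 box xy -0.0553 -0.0012 tipz 0.1247 Fx,Fy,Fz 12.37 0.39 2.01 w 0.0604
t 5.75 box xy -0.0564 -0.0012 tipz 0.1247 Fx,Fy,Fz 7.18 -1.34 1.74 w 0.0602
```

```bash
python3 -m pendant '[[[0,-0.002,0],[0,0,0],0.28]]' >/dev/null&& python3 -c "from h import *;st()"
```

```text
t 5.85 box xy -0.0578 -0.0011 tipz 0.1245 Fx,Fy,Fz 6.44 -0.99 0.5 w 0.0601
```

```bash
python3 -m pendant '[[[0,-0.002,0],[0,0,0],0.28]]' >/dev/null&& python3 -c "from h import *;st()"
python3 -m pendant '[[[0,-0.002,0],[0,0,0],0.28]]' >/dev/null&& python3 -c "from h import *;st()"
```

```text
t 5.95 box xy -0.0589 -0.0011 tipz 0.1244 Fx,Fy,Fz 7.61 -1.22 0.93 w 0.0601
t 6.05 box xy -0.0599 -0.0011 tipz 0.1244 Fx,Fy,Fz 8.47 -0.51 1.52 w 0.0601
```

```bash
python3 -m pendant '[[[0,-0.002,0],[0,0,0],0.28]]' >/dev/null&& python3 -c "from h import *;st()"
```

```text
t 6.15 box xy -0.0607 -0.0011 tipz 0.1245 Fx,Fy,Fz 9.18 -0.15 1.49 w 0.06
```

```bash
python3 -m pendant '[[[0,-0.002,0],[0,0,0],0.28]]' >/dev/null&& python3 -c "from h import *;st()"
python3 -m pendant '[[[0,-0.002,0],[0,0,0],0.28]]' >/dev/null&& python3 -c "from h import *;st()"
```

```text
t 6.25 box xy -0.0615 -0.0012 tipz 0.1246 Fx,Fy,Fz 10.51 0.39 2.21 w 0.0604
t 6.35 box xy -0.0623 -0.0012 tipz 0.1248 Fx,Fy,Fz 13.89 -0.89 2.35 w 0.0604
```

```bash
python3 -m pendant '[[[0,-0.002,0],[0,0,0],0.28]]' >/dev/null&& python3 -c "from h import *;st()"
```

```text
t 6.45 box xy -0.0632 -0.0013 tipz 0.1249 Fx,Fy,Fz 12.88 0.21 3.69 w 0.0604
```

```bash
python3 -m pendant '[[[0,-0.001,0],[0,0,0],0.28],[[0,-0.001,0],[0,0,0],0.28]]' >/dev/null&& python3 -c "from h import *;st()"
python3 -m pendant '[[[0,-0.002,0],[0,0,0],0.28]]' >/dev/null&& python3 -c "from h import *;st()"
```

```text
t 6.65 box xy -0.0636 -0.0013 tipz 0.125 Fx,Fy,Fz 13.1 0.24 4.58 w 0.0603
t 6.75 box xy -0.0644 -0.0014 tipz 0.1251 Fx,Fy,Fz 15.79 0.32 4.91 w 0.0605
```

```bash
python3 -m pendant '[[[0,-0.001,0],[0,0,0],0.28]]' >/dev/null&& python3 -c "from h import *;st()"
```

```text
t 6.85 box xy -0.0648 -0.0014 tipz 0.1253 Fx,Fy,Fz 16.4 0.45 4.66 w 0.0601
```

The force is up to 16 N with little motion. Check the flag by eye.

```bash
python3 - <<'E'
from h import *
import cv2
st()
s=cv2.cvtColor(robot.snapshot("scene"),4);o=cv2.imread("pics/scene0.png")
f=lambda i:cv2.resize(i[180:240,165:235],(400,343),interpolation=cv2.INTER_CUBIC)
cv2.imwrite("pics/d.png",np.hstack([f(o),f(s)]));st()
E
```

```text
t 6.85 box xy -0.0648 -0.0014 tipz 0.1253 Fx,Fy,Fz 16.4 0.45 4.66 w 0.0601
t 6.9 box xy -0.0649 -0.0014 tipz 0.1253 Fx,Fy,Fz 15.34 0.36 4.78 w 0.0601
```

View pics/d.png

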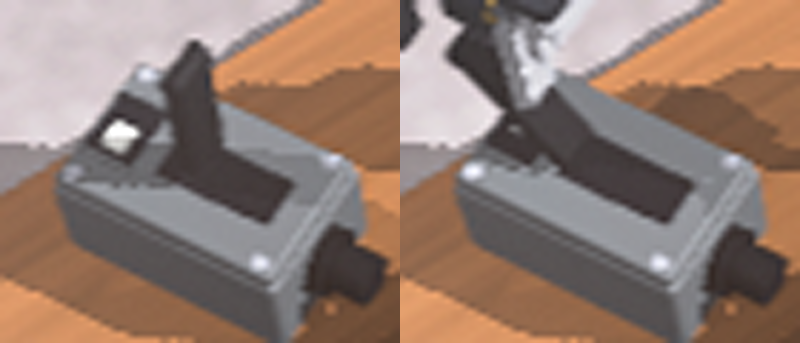

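The flag has left its tripped spot: the visible part of the window near (505,140) is now dark, and the rest is hidden by the lever. Hold and re-read, to tell a solid stop from stick-slip.

```bash
for i in 1 2 3; do :; done; python3 -m pendant '[[[0,0,0],[0,0,0],0.28],[[0,0,0],[0,0,0],0.28]]' >/dev/null&& python3 -c "from h import *;st()"
python3 -m pendant '[[[0,-0.001,0],[0,0,0],0.28],[[0,-0.001,0],[0,0,0],0.28]]' >/dev/null&& python3 -c "from h import *;st()"
python3 -m pendant '[[[0,0,0],[0,0,0],0.28]]' >/dev/null&& python3 -c "from h import *;st()"
```

```text
t 7.1 box xy -0.0648 -0.0014 tipz 0.1253 Fx,Fy,Fz 15.26 -0.64 5.14 w 0.0605
t 7.3 box xy -0.0653 -0.0014 tipz 0.1254 Fx,Fy,Fz 15.81 0.14 5.28 w 0.0599
t 7.4 box xy -0.0653 -0.0014 tipz 0.1253 Fx,Fy,Fz 15.36 -0.2 4.66 w 0.0603
```

```bash
python3 -m pendant '[[[0,-0.0015,0],[0,0,0],0.28],[[0,-0.0015,0],[0,0,0],0.28]]' >/dev/null&& python3 -c "from h import *;st()"

```

```text
t 7.6 box xy -0.0659 -0.0015 tipz 0.1255 Fx,Fy,Fz 17.04 0.78 4.79 w 0.0602
```

```bash
python3 -m pendant '[[[0,0,0],[0,0,0],0.28],[[0,0,0],[0,0,0],0.28]]' >/dev/null&& python3 -c "from h import *;st()"

```

```text
t 7.8 box xy -0.0659 -0.0015 tipz 0.1254 Fx,Fy,Fz 17.04 0.47 5.12 w 0.0605
```

The force is elastic and steady at 17 N, rising about 2.2 N per mm, so the lever is at the solid stop. Next, swing over towards ON with the other finger, quickly through the free part. I'll also check the drainer edge position.

```bash
python3 -m pendant '[[[0,0.01,0],[0,0,0],0.28],[[0,0.025,0],[0,0,0],0.28],[[0,0.04,0],[0,0,0],0.28],[[0,0.055,0],[0,0,0],0.28],[[0,0.07,0],[0,0,0],0.28],[[0,0.08,0],[0,0,0],0.28],[[0,0.09,0],[0,0,0],0.28],[[0,0.1,0],[0,0,0],0.28]]' >/dev/null&& python3 -c "
from h import *
st();print(onz('top',(357,204),.134),onz('top',(316,207),.134))"
```

```text
t 8.6 box xy -0.0173 -0.0008 tipz 0.1239 Fx,Fy,Fz -1.99 -0.75 -0.22 w 0.0602
[ 0.62917127 -0.22925023  0.134     ] [ 0.62385194 -0.11357075  0.134     ]
```

```bash
python3 -m pendant '[[[0,0.008,0],[0,0,0],0.28],[[0,0.016,0],[0,0,0],0.28],[[0,0.024,0],[0,0,0],0.28],[[0,0.032,0],[0,0,0],0.28],[[0,0.04,0],[0,0,0],0.28],[[0,0.048,0],[0,0,0],0.28],[[0,0.056,0],[0,0,0],0.28],[[0,0.064,0],[0,0,0],0.28]]' >/dev/null&& python3 -c "from h import *;st()"
```

```text
t 9.4 box xy 0.0147 -0.0008 tipz 0.1239 Fx,Fy,Fz -0.3 -0.49 0.44 w 0.0604
```

```bash
python3 -m pendant '[[[0,0.004,0],[0,0,0],0.28],[[0,0.008,0],[0,0,0],0.28],[[0,0.012,0],[0,0,0],0.28],[[0,0.016,0],[0,0,0],0.28],[[0,0.02,0],[0,0,0],0.28]]' >/dev/null&& python3 -c "from h import *;st()"
python3 -m pendant '[[[0,0.004,0],[0,0,0],0.28],[[0,0.008,0],[0,0,0],0.28]]' >/dev/null&& python3 -c "from h import *;st()"
```

```text
t 9.9 box xy 0.0245 -0.0007 tipz 0.124 Fx,Fy,Fz -0.43 0.46 0.93 w 0.06
t 10.1 box xy 0.0285 -0.0007 tipz 0.124 Fx,Fy,Fz -1.64 0.35 1.3 w 0.0605
```

```bash
python3 -m pendant '[[[0,0.004,0],[0,0,0],0.28],[[0,0.008,0],[0,0,0],0.28]]' >/dev/null&& python3 -c "from h import *;st()"
```

```text
t 10.3 box xy 0.0325 -0.0007 tipz 0.1239 Fx,Fy,Fz -2.57 -0.12 0.68 w 0.0601
```

```bash
python3 -m pendant '[[[0,0.004,0],[0,0,0],0.28],[[0,0.008,0],[0,0,0],0.28]]' >/dev/null&& python3 -c "from h import *;st()"
```

```text
t 10.5 box xy 0.0365 -0.0007 tipz 0.1238 Fx,Fy,Fz -2.03 -1.01 -0.98 w 0.0601
```

```bash
python3 -m pendant '[[[0,0.004,0],[0,0,0],0.28],[[0,0.008,0],[0,0,0],0.28]]' >/dev/null&& python3 -c "from h import *;st()"
```

```text
t 10.7 box xy 0.0405 -0.0007 tipz 0.1239 Fx,Fy,Fz -1.07 -0.51 -0.51 w 0.06
```

```bash
python3 -m pendant '[[[0,0.004,0],[0,0,0],0.28]]' >/dev/null&& python3 -c "from h import *;st()"
```

```text
t 10.8 box xy 0.0425 -0.0007 tipz 0.1239 Fx,Fy,Fz -1.77 0.25 -0.15 w 0.0605
```

```bash
python3 -m pendant '[[[0,0.003,0],[0,0,0],0.28],[[0,0.006,0],[0,0,0],0.28]]' >/dev/null&& python3 -c "from h import *;st()"
```

```text
t 11.0 box xy 0.0455 -0.0007 tipz 0.1239 Fx,Fy,Fz -0.58 -0.81 -0.47 w 0.06
```

```bash
python3 -m pendant '[[[0,0.002,0],[0,0,0],0.28],[[0,0.004,0],[0,0,0],0.28]]' >/dev/null&& python3 -c "from h import *;st()"
```

```text
t 11.2 box xy 0.0474 -0.0007 tipz 0.124 Fx,Fy,Fz -1.39 0.66 -0.64 w 0.0598
```

```bash
python3 -m pendant '[[[0,0.002,0],[0,0,0],0.28],[[0,0.004,0],[0,0,0],0.28]]' >/dev/null&& python3 -c "from h import *;st()"
```

```text
t 11.4 box xy 0.0494 -0.0007 tipz 0.124 Fx,Fy,Fz -1.58 -0.89 0.23 w 0.06
```

```bash
python3 -m pendant '[[[0,0.002,0],[0,0,0],0.28]]' >/dev/null&& python3 -c "from h import *;st()"
```

```text
t 11.5 box xy 0.0504 -0.0007 tipz 0.1239 Fx,Fy,Fz -1.06 0.27 -0.09 w 0.0601
```

```bash
python3 -m pendant '[[[0,0.002,0],[0,0,0],0.28]]' >/dev/null&& python3 -c "from h import *;st()"
```

```text
t 11.6 box xy 0.0514 -0.0007 tipz 0.124 Fx,Fy,Fz -1.28 0.5 0.34 w 0.0601
```

Past the block range with only ~1–2 N, so the latch is reset. Continue to the ON stop (expected near 0.054).

```bash
python3 -m pendant '[[[0,0.002,0],[0,0,0],0.28],[[0,0.004,0],[0,0,0],0.28]]' >/dev/null&& python3 -c "from h import *;st()"
```

```text
t 11.8 box xy 0.0535 -0.0007 tipz 0.1239 Fx,Fy,Fz -0.92 0.01 1.09 w 0.0604
```

```bash
python3 -m pendant '[[[0,0.002,0],[0,0,0],0.28]]' >/dev/null&& python3 -c "from h import *;st()"
```

```text
t 11.9 box xy 0.0544 -0.0007 tipz 0.1239 Fx,Fy,Fz -3.7 -0.19 1.67 w 0.06
```

```bash
python3 -m pendant '[[[0,0.002,0],[0,0,0],0.28]]' >/dev/null&& python3 -c "from h import *;st()"
```

```text
t 12.0 box xy 0.0552 -0.0007 tipz 0.1239 Fx,Fy,Fz -4.87 -0.44 0.99 w 0.0596
```

```bash
python3 -m pendant '[[[0,0.002,0],[0,0,0],0.28]]' >/dev/null&& python3 -c "from h import *;st()"
```

```text
t 12.1 box xy 0.0561 -0.0007 tipz 0.1238 Fx,Fy,Fz -7.24 0.2 0.43 w 0.06
```

```bash
python3 -m pendant '[[[0,0.002,0],[0,0,0],0.28],[[0,0.003,0],[0,0,0],0.28],[[0,0.003,0],[0,0,0],0.28],[[0,0.003,0],[0,0,0],0.28],[[0,0.003,0],[0,0,0],0.28]]' >/dev/null&& python3 -c "from h import *;st()"
```

```text
t 12.6 box xy 0.0575 -0.0007 tipz 0.1238 Fx,Fy,Fz -5.92 0.25 0.3 w 0.0603
```

```bash
python3 -m pendant '[[[0,0.002,0],[0,0,0],0.28],[[0,0.003,0],[0,0,0],0.28],[[0,0.003,0],[0,0,0],0.28],[[0,0.003,0],[0,0,0],0.28]]' >/dev/null&& python3 -c "from h import *;st()"
```

```text
t 13.0 box xy 0.0586 -0.0007 tipz 0.1236 Fx,Fy,Fz -9.79 -0.07 1.95 w 0.0602
```

```bash
python3 -m pendant '[[[0,0.002,0],[0,0,0],0.28],[[0,0.002,0],[0,0,0],0.28],[[0,0.002,0],[0,0,0],0.28]]' >/dev/null&& python3 -c "from h import *;st()"
```

```text
t 13.3 box xy 0.0594 -0.0007 tipz 0.1236 Fx,Fy,Fz -11.16 1.26 3.19 w 0.0601
```

Solidly at the ON stop. Back off to clear the lever, then rise and retreat.

```bash
python3 -m pendant '[[[0,-0.01,0],[0,0,0],0.28],[[0,-0.02,0],[0,0,0],0.28],[[0,-0.03,0],[0,0,0],0.28],[[0,-0.03,0],[0,0,0],0.28],[[0,-0.03,-0.06],[0,0,0],0.28],[[0,-0.03,-0.12],[0,0,0],0.28],[[0,-0.03,-0.2],[0,0,0],0.28],[[0,-0.03,-0.24],[0,0,0],0.28]]' >/dev/null&& python3 -c "from h import *;st()"
python3 -m pendant '[[[0.1,0,0],[0,0,0],0.28],[[0.2,0,0],[0,0,0],0.28],[[0.3,0,0],[0,0,0],0.28],[[0.4,0,0],[0,0,0],0.28],[[0.5,0,0],[0,0,0],0.28],[[0.6,0,0],[0,0,0],0.28],[[0.7,0,0],[0,0,0],0.28],[[0.7,0,0],[0,0,0],0.28],[[0.7,0,0],[0,0,0],0.28]]' >/dev/null
python3 - <<'E'
from h import *
import cv2
st()
s=cv2.cvtColor(robot.snapshot("scene"),4);t=cv2.cvtColor(robot.snapshot("top"),4)
f=lambda i,x,y:cv2.resize(i[y:y+60,x:x+80],(400,300),interpolation=cv2.INTER_CUBIC)
cv2.imwrite("pics/e.png",np.hstack([f(t,288,226),f(s,165,180)]))
E
```

```text
t 14.1 box xy 0.0456 -0.0009 tipz 0.2473 Fx,Fy,Fz 0.36 0.54 -0.46 w 0.0602
t 15.0 box xy 0.0448 0.3501 tipz 0.2441 Fx,Fy,Fz 0.18 0.47 -1.08 w 0.0601
```

View pics/e.png

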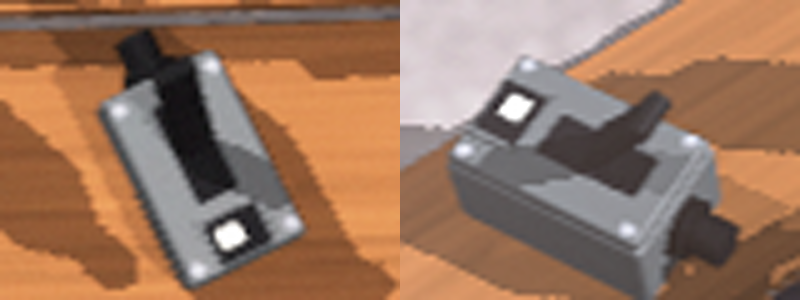

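The lever leans to the gland and the flag has moved to the other side of the window, at (230,235) in the left crop. I'll measure its travel.

```bash
python3 - <<'E'
from h import *
import cv2
for n,(x,y,w,h),sc in(("top",(325,262,22,20),0),("scene",(178,192,20,20),0)):
    r=[]
    for i in(cv2.imread(f"pics/{n}0.png"),cv2.cvtColor(robot.snapshot(n),4)):
        g=i[y:y+h,x:x+w].min(2).astype(float)
        k,l,s,c=cv2.connectedComponentsWithStats((g>200).astype(np.uint8))
        j=min(range(1,k),key=lambda j:-s[j,4]);m=cv2.dilate((l==j).astype(np.uint8),np.ones((3,3)))*np.clip(g-90,0,None)
        v,u=np.indices(g.shape);p=((m*u).sum()/m.sum()+x,(m*v).sum()/m.sum()+y);P=onz(n,p,.085)-C;r.append([P@X,P@Y])
    print(n,np.round(r,4))
E
```

```text
top [[-0.0407 -0.004 ]
 [-0.0395  0.0039]]
scene [[-0.0668  0.0114]
 [-0.0668  0.0114]]
```

```bash
python3 - <<'E'
from h import *
import cv2
for n,(x,y,w,h) in(("top",(326,264,16,15)),("scene",(181,196,14,13))):
  for th in (60,90,120,150):
    r=[]
    for i in(cv2.imread(f"pics/{n}0.png"),cv2.cvtColor(robot.snapshot(n),4)):
        g=i[y:y+h,x:x+w].min(2).astype(float)
        k,l,s,c=cv2.connectedComponentsWithStats((g>205).astype(np.uint8))
        j=1+np.argmax(s[1:,4]);m=cv2.dilate((l==j).astype(np.uint8),np.ones((3,3)))*np.clip(g-th,0,None)
        v,u=np.indices(g.shape);p=((m*u).sum()/m.sum()+x,(m*v).sum()/m.sum()+y);P=onz(n,p,.085)-C;r.append([P@X,P@Y,s[j,4]])
    print(n,th,np.round(r,4).tolist(),round(r[1][1]-r[0][1],4))
E
```

```text
top 60 [[-0.0408, -0.0037, 16.0], [-0.0395, 0.0039, 20.0]] 0.0077
top 90 [[-0.0408, -0.0037, 16.0], [-0.0395, 0.0039, 20.0]] 0.0076
top 120 [[-0.0409, -0.0036, 16.0], [-0.0396, 0.0039, 20.0]] 0.0076
top 150 [[-0.0408, -0.0034, 16.0], [-0.0395, 0.004, 20.0]] 0.0074
scene 60 [[-0.0448, -0.0016, 11.0], [-0.0436, 0.0062, 21.0]] 0.0079
scene 90 [[-0.0449, -0.0016, 11.0], [-0.0436, 0.0063, 21.0]] 0.0078
scene 120 [[-0.0451, -0.0013, 11.0], [-0.0437, 0.0064, 21.0]] 0.0077
scene 150 [[-0.0452, -0.001, 11.0], [-0.0437, 0.0064, 21.0]] 0.0073
```

```bash
python3 - <<'E'
from h import *
import cv2
ys=np.arange(-.018,.0181,.002)
for n,xc in(("top",-.040),("scene",-.044)):
  c=robot.calibration(n);K=np.array(c["camera_matrix"]);E=np.linalg.inv(np.array(c["extrinsics"]))
  for nm,i in(("before",cv2.imread(f"pics/{n}0.png")),("after",cv2.cvtColor(robot.snapshot(n),4))):
    g=i.min(2).astype(np.float32)
    for dx in (-.004,0,.004):
      P=np.array([C+(xc+dx)*X+y*Y+[0,0,.011] for y in ys]);q=(K@(E[:3,:3]@P.T+E[:3,3:])).astype(np.float32);q=q[:2]/q[2]
      print(n,nm,dx,cv2.remap(g,q[:1],q[1:],1)[0].astype(int).tolist())
E
```

```text
top before -0.004 [72, 47, 53, 133, 192, 242, 248, 252, 249, 240, 211, 91, 41, 38, 37, 43, 61, 89, 129]
top before 0 [73, 53, 72, 133, 189, 200, 223, 246, 251, 244, 195, 109, 37, 36, 37, 39, 69, 112, 146]
top before 0.004 [72, 43, 67, 149, 167, 186, 232, 240, 236, 229, 178, 78, 44, 37, 39, 50, 76, 111, 132]
top after -0.004 [114, 76, 39, 38, 37, 36, 67, 147, 216, 224, 247, 240, 223, 230, 193, 123, 75, 94, 135]
top after 0 [115, 77, 46, 39, 39, 39, 73, 170, 235, 253, 253, 253, 253, 250, 224, 148, 104, 116, 151]
top after 0.004 [105, 67, 43, 36, 36, 38, 39, 119, 202, 243, 248, 245, 244, 246, 230, 145, 81, 116, 137]
scene before -0.004 [104, 100, 85, 79, 113, 162, 196, 237, 253, 254, 235, 198, 118, 60, 65, 66, 66, 67, 79]
scene before 0 [98, 99, 91, 75, 114, 185, 204, 205, 234, 255, 255, 200, 89, 62, 65, 66, 66, 65, 81]
scene before 0.004 [101, 101, 83, 73, 115, 155, 176, 172, 179, 207, 244, 175, 99, 67, 65, 66, 66, 68, 85]
scene after -0.004 [134, 139, 118, 84, 66, 67, 66, 67, 109, 211, 252, 251, 250, 246, 255, 223, 127, 74, 77]
scene after 0 [112, 133, 127, 80, 65, 66, 64, 66, 137, 226, 250, 255, 255, 255, 255, 227, 154, 77, 77]
scene after 0.004 [120, 141, 114, 74, 66, 65, 65, 78, 114, 195, 255, 249, 255, 252, 251, 254, 142, 63, 82]
```

The unshaded flag edge moved about 8.9 mm, averaged over six lines in both views. That is consistent with the OFF stop and past the 8 mm reset. Handing in.

```bash
python3 -c "
from workcell import robot
print(robot.finish_job())"
```

```text
the job is handed in; nothing more can be done
None
```

I reset the pump switch and handed the job in: I pushed its lever to the OFF stop (about 17 N), where the flag moved about 8.9 mm, then threw it to the ON stop (about 11 N), keeping the arm clear of the neighbouring switch and the dishes; the system gave no verdict.

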